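# Clear the hotplate, refit its knob and hold it in

### The job

Clear the hotplate: stack its two cartons squarely on the carton standing on the bench, the larger first and the smaller on top, leaving the bottom carton and the bowl, beaker and dropper bottle where they are. Then pick up the loose control knob, turn it so that its D-shaped bore matches the hotplate's D-shaft, push it fully home on the shaft and press knob and shaft down to the stop against the spring. Finish while still holding the knob pressed in: do not let go.

Things in the scene. Friction and masses are not known exactly. Their poses are not given: they have to be found in the camera images.
- carton_base: Closed brown cardboard carton standing alone on the bench, the foot of the column: 104 (x, long) x 70 (y) x 55 mm high, about 500 g, loose. Origin at the centre of its underside, x along its long side, z up.
- carton_large: The larger of the two closed brown cartons lying side by side on the hotplate's raised plate: 94 (x, long) x 64 (y) x 50 mm high, about 150 to 300 g. Origin at the centre of its underside, x along its long side, z up. Between it and the other carton there is a gap of at least 25 mm.
- carton_small: The smaller of the two closed brown cartons on the plate: 74 (x, long) x 50 (y) x 40 mm high, about 80 to 160 g. Origin at the centre of its underside, x along its long side, z up.
- knob: Loose black knob, upright on the bench, bore down, 45 g, 40 mm high: round hub 40 mm across, 16 mm high, with a bar grip on top. Origin: centre of the hub's underside, on the bore axis; x along the bar to its pointed nose; z up. Bore open below, 14 mm deep, 16.5 mm in diameter, D-shaped, its flat 4.75 mm from the axis on the +x (nose) side.
- knob_grip (a point): Point on the knob's axis 37 mm above its underside, 3 mm below the top of the bar grip; axes as the knob's. The bar stands from 16 to 40 mm above the underside, is 14 mm wide (across y) with parallel sides from x = -18 to +12 mm, then narrows to the nose at x = +19 mm; a white line on top runs to the nose.
- hotplate: White hotplate stirrer fixed to the bench, 190 (x) x 270 (y) mm. Origin at the centre of its underside, z up. The raised plate with the cartons: centre at y = +50 mm, top 85 mm high, 170 (x) x 160 (y) mm; the lower control deck (60 mm high, y = -135 to -35 mm) carries the upright shaft at x = 0, y = -85 mm.
- shaft_tip (a point): Centre of the top of the steel D-shaft that stands 22 mm up from the deck. Diameter 14 mm, flat 3.5 mm from the axis along its length, 2.5 mm taper at the tip. x points out of the flat (the knob's x, its nose, must point the same way), z up. With the knob fully home its underside lies 14 mm below this point (shaft top against bore ceiling), clear of the deck even when pressed.
- shaft_press (a joint): How far the shaft is pressed down, m: 0 = out, 0.006 = against its stop. A spring pushes it out with 6 N at 0 and 10 N at 0.006, and it comes back when released. The shaft also turns about its axis, up to 0.9 rad either way, but stiffly (0.15 N m); a thin black disc on the deck, 52 mm across, turns with it, and its white line points out of the flat.
- bowl: Bystander: empty steel bowl, 130 mm across, 50 mm high. Origin at the centre of its underside. Leave alone.
- beaker: Bystander: clear plastic beaker, 72 mm across, 85 mm high. Origin at the centre of its underside. Leave alone.
- dropper: Bystander: amber dropper bottle with a black cap, 36 mm across, 70 mm high. Origin at the centre of its underside. Leave alone.

How it is judged:
On the way, in this order (a step that is already met when the one before it is completed fails the run):
1. the larger carton stands squarely on the bottom carton, released (horizontal distance between carton_large and carton_base below 0.012 m and z of carton_large in the frame of carton_base between 0.051 and 0.059 m and angle between the x axis of carton_large and the x axis of carton_base, either way round below 0.15 rad and angle between carton_large's own z axis and vertical below 0.06 rad and contact force between carton_large and carton_base above 0.2 N and contact force between the fingers and carton_large below 0.05 N and linear speed of carton_large below 0.02 m/s and distance of carton_base from where it was at the start of the episode below 0.03 m), for 0.2 s.
2. the smaller carton stands squarely on the larger, released (all of step 1 and horizontal distance between carton_small and carton_large below 0.012 m and z of carton_small in the frame of carton_large between 0.046 and 0.054 m and angle between the x axis of carton_small and the x axis of carton_large, either way round below 0.15 rad and angle between carton_small's own z axis and vertical below 0.06 rad and contact force between carton_small and carton_large above 0.2 N and contact force between the fingers and carton_small below 0.05 N and linear speed of carton_small below 0.02 m/s), for 0.2 s.
3. the knob is fully home on the D-shaft (z of knob in the frame of shaft_tip below -0.0122 m and horizontal distance between knob and shaft_tip below 0.003 m and angle between the x axis of knob and the x axis of shaft_tip, either way round below 0.25 rad and angle between knob's own z axis and vertical below 0.1 rad), for 0.1 s.
At the end, for the whole second after the job is handed in: Cartons in one column, each within 12 mm and 0.15 rad of the one below, level, released, the bottom one within 30 mm of its start; knob home on the shaft (12.2 mm or more down over it, within 3 mm and 0.25 rad), held by the fingers with the shaft pressed more than 4 mm (all of step 2 and all of step 3 and value of joint shaft_press above 0.004 m and contact force between the fingers and knob above 3 N); the arm keeps its last pose, push and grip.
It fails at once if the bowl is shifted by more than 30 mm (distance of bowl from where it was at the start of the episode above 0.03 m).
It fails at once if the beaker is shifted by more than 30 mm (distance of beaker from where it was at the start of the episode above 0.03 m).
It fails at once if the dropper is shifted by more than 30 mm (distance of dropper from where it was at the start of the episode above 0.03 m).
It fails at once if the bottom carton is shifted by more than 30 mm (distance of carton_base from where it was at the start of the episode above 0.03 m).
It also fails if it takes over 72 s, if anything falls off the work surface, if the arm or the gripper's body presses on something with over 40 N, if the wrist force passes 120 N, or if a joint passes its speed limit or range.

### The arm

A 6-joint arm with a two-finger parallel gripper is mounted at the origin on the work surface. World frame = base frame: x ahead of the robot, y to its left, z up, the work surface at z = 0. Lengths are in m, angles in rad, forces in N, time in s.
With the tool pointing down it reaches from about 0.35 to 0.975 m from the base axis. Payload 4.9 kg.
Tool frame: the origin (TCP) lies at the very end of the fingers, on their centre line; the grasp point (between the pads) lies 19 mm behind it (ctrl.grasp_offset is the distance from the TCP to the grasp point, in m); z points along the fingers, y is the line along which they close (so a half turn about z gives the same grasp; the last joint's range is limited). The gripper opens to 85 mm and grips with 20 to 120 N. Pads are 22 mm wide; open, the fingers measure 114 mm over their backs; the gripper's body (76 mm by 85 mm) begins 54 mm behind the grasp point. The pads swing forward as they close: fully open they stand 13 mm farther back than shut.
Start: joints at [-1.348, 0.053, 1.613, -0, 1.476, -0.119], TCP at [0.209, -0.589, 0.231] pointing down, gripper open.
Joint ranges: [-3.01, 3.01], [-1.01, 2.22], [0.06, 2.58], [-1.02, 4.17], [0.09, 2.62], [-3.14, 3.14]. Speed limits (rad/s): [2.57, 2.57, 3.14, 3.14, 3.14, 3.14].

### API

Orientations are given as a rotation vector (axis times angle).
In Python, from station import ctrl, optics gives the robot as it stands.
- The arm moves only by the shell command python3 -m handwheel 'ROWS' [OPENING] [FORCE]. ROWS is JSON, a list of rows, each an object of numbers: "tx", "ty", "tz": the shift along the tool's x, y, z in mm; "roll": the turn about the tool's z in rad. A call has 1 to 12 rows; each row shifts and turns the commanded pose from where the row before left it, along the tool's axes as they then stand; what a row does not reach is not made up. A row lasts 1/12 s, in which the tool goes at most 41.7 mm and 7.16 degrees, less where a joint would pass 70% of its speed; a pose out of reach is approached as far as the arm can. A call with a gripper value outside its range is refused whole. OPENING is the finger opening in mm, from 0 to 85.4, set as the call begins (- or left out, the last holds). The fingers move at their own pace and stop on an object; FORCE is the grip in N (left out, the last holds). Time passes only in rows, so rows that do not move let the fingers close. It gives the time, the measured TCP pose, the force, the opening and the grip force at its end, in the units of the state.
- ctrl.get_obs(): the state, without advancing time (a new reading comes with each control period).
- optics.get_image(name): name is "scene" or "top"; returns (picture, depth): 480x640x3 uint8, red, green, blue; 480x640 float32, m along the optical axis (not along the pixel's ray), 0 where there is no reading.
- optics.camera_params(name): a dict with "mtx" (3x3 intrinsics, pixels), "k1" (the pictures are not rectified: a ray, as slopes to the right and down, at radius r is drawn at 1 + k1 r^2 times it, then the intrinsics apply), "extrinsics" (4x4, takes a point from camera to world coordinates). Camera axes: x right, y down, z forward; pixel columns grow to the right and rows downward; lengths in m; the calibration is good to about 2 mm. A picture is of the moment at which its call begins. camera_params takes no time and is no camera call.
- ctrl.finish_job(): hands the job in; it is judged then, once.
The state is a dict: "t": time; "q": joint angles; "dq": joint speeds; "effort": joint torques, N m; "tool_pos": TCP position; "tool_rot": TCP orientation; "contact_force": force on the tool from outside, world axes, zero at the start; "wrist_torque": the same for the moment, N m; "opening": finger opening in m; "grip_force": force on a finger pad.
Only numpy, scipy, OpenCV 4.12 (cv2) and the standard library are available. Lean on these libraries where they do the work, as an engineer would, in place of code of your own. Each camera call takes 0.05 s, during which the arm holds its last target. There are 200 camera calls.

## Working session

There is one attempt and no reset: what is moved stays moved. The work goes in short steps, Python scripts to look and compute and a shell command to move; the robot and the scene stay as the last step left them, time stands still between calls to the robot, and variables do not carry over. Pictures are saved under pics/ and viewed, at most 10 in all, crops included, and the job is handed in when it is done.

```bash
ls; mkdir -p pics; python3 - <<'E'
from station import ctrl, optics
import cv2,numpy as np
for n in ("top","scene"):
    im,d=optics.get_image(n); cv2.imwrite(f"pics/{n}0.png",im[:,:,::-1]); np.savez(f"{n}0.npz",im=im,d=d)
    p=optics.camera_params(n); print(n,{k:np.round(v,4).tolist() if k!='k1' else v for k,v in p.items()})
o=ctrl.get_obs(); print(o,ctrl.grasp_offset)
E
```

```text
pics
top {'mtx': [[505.4987, 0.0, 317.2473], [0.0, 505.4987, 246.787], [0.0, 0.0, 1.0]], 'k1': -0.10265085666937931, 'extrinsics': [[0.0077, -0.9969, 0.0789, 0.4454], [-1.0, -0.0075, 0.0026, -0.0116], [-0.002, -0.0789, -0.9969, 1.2202], [0.0, 0.0, 0.0, 1.0]]}
scene {'mtx': [[525.3125, 0.0, 326.9793], [0.0, 525.3125, 237.1069], [0.0, 0.0, 1.0]], 'k1': -0.12259105681866596, 'extrinsics': [[0.8772, 0.3794, -0.2943, 0.8736], [0.4798, -0.6694, 0.5672, -0.6363], [0.0182, -0.6388, -0.7692, 0.9199], [0.0, 0.0, 0.0, 1.0]]}
{'t': 0.1, 'q': array([-1.34800380e+00,  5.33142751e-02,  1.61411852e+00,  7.76903840e-06,
        1.47599348e+00, -1.19015503e-01]), 'dq': array([-0.00131297, -0.00023332, -0.00320061, -0.00034014,  0.00146288,
        0.00112748]), 'effort': array([ 7.79358579e-04, -3.94903886e+01, -3.71362281e+01, -4.08842948e-05,
        3.93731039e-03,  2.49315440e-05]), 'tool_pos': array([ 0.20936644, -0.58831083,  0.23019423]), 'tool_rot': array([-3.09401944e+00, -5.33988263e-01,  1.37172798e-04]), 'contact_force': array([ 1.10103623,  0.18666524, -0.75289566]), 'wrist_torque': array([0.0355536 , 0.04099717, 0.03657249]), 'grip_force': 0.0, 'opening': 0.08537718216094332} 0.0187
```

View pics/top0.png

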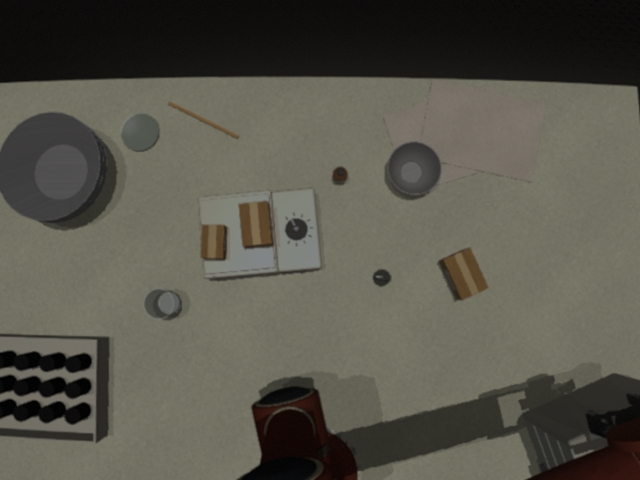

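View pics/scene0.png

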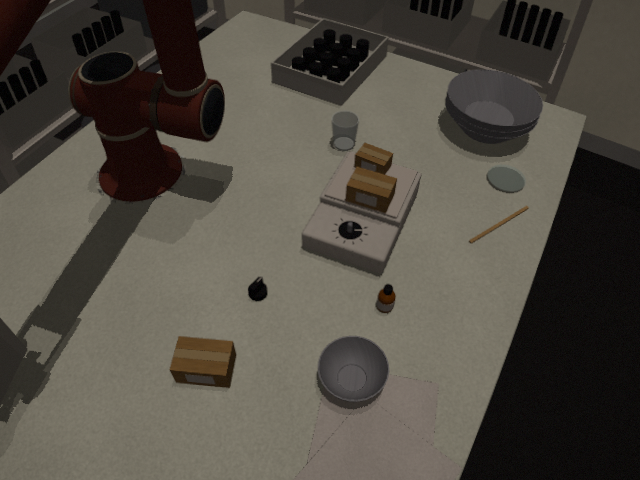

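The top view shows the large carton at (255,225), the small one at (214,242), the base carton at (463,274), the knob at (382,277), the shaft disc at (297,229) and the dropper at (340,175). The bowl is at (414,169). The scene view agrees. Next I measure these.

```bash
cat > h.py <<'E'
import numpy as np, cv2
from station import ctrl, optics
from scipy.spatial.transform import Rotation as R
def rays(n,uv):
    p=optics.camera_params(n); uv=np.asarray(uv,float).reshape(-1,1,2)
    s=cv2.undistortPoints(uv,p["mtx"],np.array([p["k1"],0,0,0.]),None,None,None).reshape(-1,2) if 0 else None
    x=((uv.reshape(-1,2)-p["mtx"][:2,2])/p["mtx"][0,0]); s=x.copy()
    for _ in range(20): s=x/(1+p["k1"]*(s**2).sum(1,keepdims=True))
    E=p["extrinsics"]; return E[:3,3],np.c_[s,np.ones(len(s))]@E[:3,:3].T
def plane(n,uv,z):
    c,d=rays(n,uv); return c+d*((z-c[2])/d[:,2])[:,None]
def proj(n,P):
    p=optics.camera_params(n);E=p["extrinsics"];q=(np.atleast_2d(P)-E[:3,3])@E[:3,:3];s=q[:,:2]/q[:,2:]
    s=s*(1+p["k1"]*(s**2).sum(1,keepdims=True)); return s*p["mtx"][0,0]+p["mtx"][:2,2]
def cloud(n,d):
    v,u=np.mgrid[:480,:640]; c,r=rays(n,np.c_[u.ravel(),v.ravel()])
    return (c+r*d.reshape(-1,1)).reshape(480,640,3)   # r has unit camera z
def carton(n,im,d,near,ztop,rad=0.08):
    P=cloud(n,d); hsv=cv2.cvtColor(im,cv2.COLOR_RGB2HSV)
    m=(hsv[...,1]>70)&(hsv[...,0]<25)&(abs(P[...,2]-ztop)<.012)&(np.hypot(P[...,0]-near[0],P[...,1]-near[1])<rad)
    m=cv2.morphologyEx(m.astype(np.uint8),cv2.MORPH_OPEN,np.ones((3,3)))
    v,u=np.nonzero(m); X=plane(n,np.c_[u,v],ztop)[:,:2]
    r=cv2.minAreaRect((X*1000).astype(np.float32)); b=cv2.boxPoints(r)
    e=[b[1]-b[0],b[2]-b[1]]; e=max(e,key=np.linalg.norm); a=np.arctan2(e[1],e[0])
    a=(a+np.pi/2)%np.pi-np.pi/2
    return np.round(r[0],1),np.round(sorted(r[1]),1),round(float(a),3),len(u),round(float(np.median(P[...,2][m>0])),4)
E
python3 - <<'E'
from h import *
Z={}
for n in("top","scene"): z=np.load(f"{n}0.npz"); Z[n]=(z['im'],z['d'])
g={'base':((463,274),.055),'large':((255,225),.135),'small':((214,242),.125)}
for k,(uv,zt) in g.items():
    c=plane("top",[uv],zt)[0]
    for n in Z: print(k,n,carton(n,*Z[n],c[:2],zt,.08 if k=='base' else .058 if k=='large' else .05))
# knob and disc crops
out=[]
for n,uv in(("top",(382,277)),("top",(297,229)),("scene",(258,288)),("scene",(350,230))):
    im=Z[n][0]; u,v=uv; out.append(cv2.resize(cv2.convertScaleAbs(im[v-24:v+24,u-24:u+24,::-1],alpha=1.8),(290,290),interpolation=cv2.INTER_CUBIC))
cv2.imwrite("pics/crops0.png",np.vstack([np.hstack(out[:2]),np.hstack(out[2:])]))
im,d=Z['top']; print(np.round(cloud('top',d)[[229,215,277,277],[297,310,382,400]],4).tolist())
E
```

```text
base top (array([ 478.5, -352.6]), array([ 72.7, 105. ]), 0.418, 1352, 0.0545)
base scene (array([ 479.9, -357. ]), array([ 75.1, 106.8]), 0.417, 2131, 0.0553)
large top (array([581.5, 126.2]), array([64.8, 93. ]), 0.115, 1260, 0.1342)
large scene (array([583.3, 120.2]), array([74.2, 96.2]), 0.119, 1062, 0.1343)
small top (array([543.1, 220.5]), array([51. , 70.3]), 0.008, 756, 0.1242)
small scene (array([545.3, 214. ]), array([62.4, 77.7]), -0.026, 580, 0.1243)
[[0.5753, 0.0375, 0.0842], [0.6114, 0.0088, 0.0567], [0.4692, -0.1602, 0.0403], [0.4702, -0.2092, -0.0013]]
```

View pics/crops0.png

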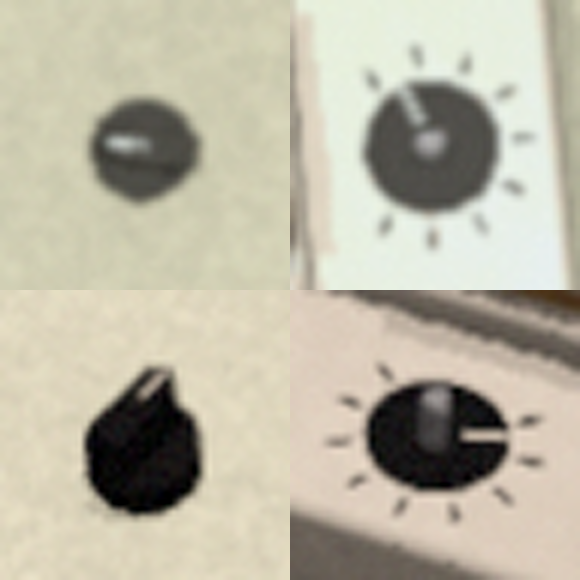

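The crops show the knob's line pointing image-left (about +y), from crop (150,145) to (105,142). The disc's line points up-left, from crop (425,122) to (403,90). Next I compute both poses, and the first pick move.

```bash
cat >> h.py <<'E'
def circ(n,im,near,z,rad,thr):
    c=proj(n,[near[0],near[1],z])[0]; g=im.max(2); v,u=np.mgrid[:480,:640]
    m=((g<thr)&(np.hypot(u-c[0],v-c[1])<rad)).astype(np.uint8)
    k,l,s,_=cv2.connectedComponentsWithStats(m); i=1+np.argmax(s[1:,4])
    ct=max(cv2.findContours((l==i).astype(np.uint8),cv2.RETR_EXTERNAL,cv2.CHAIN_APPROX_NONE)[0],key=len)
    X=(plane(n,ct.reshape(-1,2),z)[:,:2]*1000).astype(np.float32)
    e=cv2.fitEllipse(X); return np.round(cv2.minEnclosingCircle(X)[0],1),round(cv2.minEnclosingCircle(X)[1],1),np.round(e[0],1),np.round(e[1],1)
def line(n,im,near,z,rad,thr,rmin=0):
    c=proj(n,[near[0],near[1],z])[0]; g=im.min(2).astype(int); v,u=np.mgrid[:480,:640]; r=np.hypot(u-c[0],v-c[1])
    m=(g>thr)&(r<rad)&(r>rmin); X=plane(n,np.c_[u[m],v[m]],z)[:,:2]; w=g[m]-thr
    f=cv2.fitLine((X*1000).astype(np.float32),cv2.DIST_L2,0,.01,.01).ravel(); cen=np.average(X,axis=0,weights=w)*1000
    d=f[:2]*np.sign(f[:2]@(cen-np.asarray(near)[:2]*1000)); return np.round(cen,1),round(float(np.arctan2(d[1],d[0])),3),int(m.sum())
def tool():
    o=ctrl.get_obs(); r=R.from_rotvec(o["tool_rot"]).as_matrix(); return o["tool_pos"]*1000,r
def go(x,y,z,yaw_y,quiet=False):
    "rows needed so that TCP is at x,y,z (mm) and finger axis (tool y) lies along world yaw (mod pi), tool straight down"
    p,r=tool(); a=np.arctan2(r[1,1],r[0,1]); dr=-((yaw_y-a+np.pi/2)%np.pi-np.pi/2)  # tool z down
    d=r.T@(np.array([x,y,z])-p)
    o=ctrl.get_obs();print("t",round(o['t'],2),"shift tool mm",np.round(d,1),"roll",round(dr,3),"q6",round(o['q'][5],2),"yaw",round(a,3),"tilt",np.round(r[:,2],3), "F",np.round(o['contact_force'],1),"open",round(o['opening'],4))
E
python3 - <<'E'
from h import *
t=np.load("top0.npz")['im']; s=np.load("scene0.npz")['im']
kc=plane("top",[(382,277)],.02)[0]; dc=plane("top",[(297,229)],.06)[0]
for thr in (90,110):print(circ("top",t,kc,.016,16,thr),circ("top",t,dc,.061,12,thr),circ("scene",s,dc,.061,14,40))
for n,im in(("top",t),("scene",s)):
    for th in (75,100): 
        try: print(n,'knob',line(n,im,kc if n=='top' else kc,.040,9 if n=='top' else 12,th))
        except Exception as e: print(e)
for th in (75,100): print('disc',line("top",t,dc,.061,10,th,4.3))
g=t[277-10:277+11,382-11:382+12].min(2); print(g)
print(t[229-12:229+13,297-12:297+13].min(2))
go(581.5,126.2,200,0.115+np.pi/2)
E
```

```text
(array([ 469. , -161.8]), 21.6, array([ 468.9, -161.8]), array([39.6, 41.3])) (array([577.9,  40.7]), 25.4, array([577.7,  40.6]), array([47.4, 49.2])) (array([577.7,  39.6]), 24.9, array([577.5,  37.9]), array([45.2, 46.3]))
(array([ 468.3, -162.1]), 24.1, array([ 468.6, -161.9]), array([43.9, 46.2])) (array([578.4,  40.3]), 26.4, array([578.3,  40. ]), array([50.1, 51.4])) (array([577.7,  39.6]), 24.9, array([577.5,  37.9]), array([45.2, 46.3]))
top knob (array([ 473.8, -170.6]), -2.539, 45)
top knob (array([ 471.4, -150.9]), 2.732, 1)
scene knob (array([ 461.6, -154. ]), -2.511, 221)
scene knob (array([ 461.9, -151.9]), -2.537, 188)
disc (array([591.4,  46.2]), 0.882, 9)Traceback (most recent call last):
  File "<stdin>", line 9, in <module>
  File "h.py", line 37, in line
    f=cv2.fitLine((X*1000).astype(np.float32),cv2.DIST_L2,0,.01,.01).ravel(); cen=np.average(X,axis=0,weights=w)*1000
      ~~~~~~~~~~~^^^^^^^^^^^^^^^^^^^^^^^^^^^^^^^^^^^^^^^^^^^^^^^^^^^
cv2.error: OpenCV(4.12.0) /io/opencv/modules/imgproc/src/linefit.cpp:50: error: (-215:Assertion failed) count > 0 in function 'fitLine2D_wods'
```

```bash
python3 - <<'E'
from h import *
go(581.5,126.2,210,0.115+np.pi/2)
t=np.load("top0.npz")['im']; s=np.load("scene0.npz")['im']
# line end points read off the crops (pixel = centre-24 + crop/6.04)
def px(c,uv): return np.array(c)-24.0+np.array(uv)/6.042-.5
for n,c,z,A,B in(("top",(382,277),.04,(150,145),(105,142)),("scene",(258,288),.04,(140,396-290),(164,374-290)),("top",(297,229),.061,(425,122),(403,90)),("scene",(350,230),.061,(460,435-290),(508,436-290))):
    if n=="top" or True:
        P=plane(n,[px(c,(A[0]-(290 if (c in((297,229),(350,230)) and A[0]>290) else 0),A[1])),px(c,(B[0]-(290 if (c in((297,229),(350,230)) and B[0]>290) else 0),B[1]))],z)[:,:2]*1000
        e=P[1]-P[0]; print(n,c,np.round(P,1).tolist(),np.arctan2(e[1],e[0]).round(3))
E
```

```text
t 0.1 shift tool mm [ 590.1 -548.4   21.3] roll 0.227 q6 -0.12 yaw -1.229 tilt [-0.     0.002 -1.   ] F [ 1.1  0.2 -0.8] open 0.0854
top (382, 277) [[470.3, -161.0], [471.4, -143.6]] 1.511
scene (258, 288) [[468.2, -160.1], [470.3, -148.5]] 1.395
top (297, 229) [[587.9, 43.6], [600.2, 52.1]] 0.609
scene (350, 230) [[584.8, 44.1], [599.9, 52.1]] 0.489
```

```bash
python3 -m handwheel '[{"tx":28,"ty":-26},{"tx":28,"ty":-26},{"tx":28,"ty":-26},{"tx":28,"ty":-26},{"tx":28,"ty":-26},{"tx":28,"ty":-26},{"tx":28,"ty":-26},{"tx":28,"ty":-26},{"tx":28,"ty":-26},{"tx":28,"ty":-26},{"tx":28,"ty":-26},{"tx":28,"ty":-26}]' 85 && python3 -m handwheel '[{"tx":28,"ty":-26},{"tx":28,"ty":-26},{"tx":28,"ty":-26},{"tx":28,"ty":-26},{"tx":28,"ty":-26},{"tx":28,"ty":-26},{"tx":28,"ty":-26},{"tx":28,"ty":-26},{"tx":28,"ty":-26},{"roll":0.113},{"roll":0.114},{}]'; python3 -c "
from h import *
go(581.5,126.2,91,0.115+np.pi/2)"
```

```text
t 0.1 shift tool mm [ 590.1 -548.2  140.3] roll 0.227 q6 -0.12 yaw -1.229 tilt [-0.     0.002 -1.   ] F [ 1.1  0.2 -0.8] open 0.0854$[0]: bad value
```

```bash
python3 -m handwheel '[{"tx":28,"ty":-26,"tz":0,"roll":0},{"tx":28,"ty":-26,"tz":0,"roll":0},{"tx":28,"ty":-26,"tz":0,"roll":0},{"tx":28,"ty":-26,"tz":0,"roll":0},{"tx":28,"ty":-26,"tz":0,"roll":0},{"tx":28,"ty":-26,"tz":0,"roll":0},{"tx":28,"ty":-26,"tz":0,"roll":0},{"tx":28,"ty":-26,"tz":0,"roll":0},{"tx":28,"ty":-26,"tz":0,"roll":0},{"tx":28,"ty":-26,"tz":0,"roll":0},{"tx":28,"ty":-26,"tz":0,"roll":0},{"tx":28,"ty":-26,"tz":0,"roll":0}]' 85 && python3 -m handwheel '[{"tx":28,"ty":-26,"tz":0,"roll":0},{"tx":28,"ty":-26,"tz":0,"roll":0},{"tx":28,"ty":-26,"tz":0,"roll":0},{"tx":28,"ty":-26,"tz":0,"roll":0},{"tx":28,"ty":-26,"tz":0,"roll":0},{"tx":28,"ty":-26,"tz":0,"roll":0},{"tx":28,"ty":-26,"tz":0,"roll":0},{"tx":28,"ty":-26,"tz":0,"roll":0},{"tx":28,"ty":-26,"tz":0,"roll":0},{"tx":0,"ty":0,"tz":0,"roll":0.113},{"tx":0,"ty":0,"tz":0,"roll":0.114},{"tx":0,"ty":0,"tz":0,"roll":0}]'; python3 -c "
from h import *
go(581.5,126.2,91,0.115+np.pi/2)"
```

```text
t: 1.1
tool_pos: [0.4217, -0.1803, 0.231]
tool_rot: [-3.096, -0.534, 0.0]
contact_force: [0.2, 0.5, -0.0]
opening: 0.085
grip_force: 0.0
t: 2.1
tool_pos: [0.5802, 0.1235, 0.2304]
tool_rot: [3.136, 0.18, -0.003]
contact_force: [-0.5, 0.7, 0.0]
opening: 0.085
grip_force: 0.0
t 2.1 shift tool mm [  1.8  -2.5 139.4] roll -0.001 q6 1.54 yaw -1.456 tilt [-0.002 -0.    -1.   ] F [-0.5  0.7  0. ] open 0.085
```

```bash
python3 -m handwheel '[{"tx":1.8,"ty":-2.5,"tz":20,"roll":0},{"tx":0,"ty":0,"tz":35,"roll":0},{"tx":0,"ty":0,"tz":35,"roll":0},{"tx":0,"ty":0,"tz":25,"roll":0},{"tx":0,"ty":0,"tz":15,"roll":0},{"tx":0,"ty":0,"tz":8,"roll":0},{"tx":0,"ty":0,"tz":1,"roll":0},{"tx":0,"ty":0,"tz":0,"roll":0}]' && python3 -m handwheel '[{"tx":0,"ty":0,"tz":0,"roll":0},{"tx":0,"ty":0,"tz":0,"roll":0},{"tx":0,"ty":0,"tz":0,"roll":0},{"tx":0,"ty":0,"tz":0,"roll":0},{"tx":0,"ty":0,"tz":0,"roll":0},{"tx":0,"ty":0,"tz":0,"roll":0}]' 50 40
```

```text
t: 2.77
tool_pos: [0.5821, 0.1251, 0.0926]
tool_rot: [-3.136, -0.181, -0.0]
contact_force: [-0.7, 0.2, 1.0]
opening: 0.085
grip_force: 0.0
t: 3.27
tool_pos: [0.5835, 0.1257, 0.0947]
tool_rot: [-3.136, -0.181, -0.006]
contact_force: [-0.7, 0.2, 6.7]
opening: 0.0634
grip_force: 46.7
```

```bash
python3 -m handwheel '[{"tx":0,"ty":0,"tz":-10,"roll":0},{"tx":0,"ty":0,"tz":-20,"roll":0},{"tx":0,"ty":0,"tz":-30,"roll":0},{"tx":0,"ty":0,"tz":-35,"roll":0},{"tx":0,"ty":0,"tz":-25,"roll":0},{"tx":0,"ty":0,"tz":0,"roll":0},{"tx":0,"ty":0,"tz":0,"roll":0}]';python3 -c "
from h import *
go(480.3,-352.3,130,0.418+np.pi/2)"
```

```text
t: 3.85
tool_pos: [0.5827, 0.1253, 0.2142]
tool_rot: [3.136, 0.18, 0.005]
contact_force: [-0.0, -0.5, -3.4]
opening: 0.0633
grip_force: 46.1
t 3.85 shift tool mm [-156.8  462.7   83.8] roll -0.303 q6 1.54 yaw -1.456 tilt [ 0.003 -0.    -1.   ] F [-0.  -0.5 -3.4] open 0.0633
```

```bash
python3 -m handwheel '[{"tx":-5,"ty":15,"tz":0,"roll":0},{"tx":-11,"ty":32,"tz":0,"roll":0},{"tx":-11,"ty":32,"tz":0,"roll":0},{"tx":-11,"ty":32,"tz":0,"roll":0},{"tx":-11,"ty":32,"tz":0,"roll":0},{"tx":-11,"ty":32,"tz":0,"roll":0},{"tx":-11,"ty":32,"tz":0,"roll":0},{"tx":-11,"ty":32,"tz":0,"roll":0},{"tx":-11,"ty":32,"tz":0,"roll":0},{"tx":-11,"ty":32,"tz":0,"roll":0},{"tx":-11,"ty":32,"tz":0,"roll":0},{"tx":-11,"ty":32,"tz":0,"roll":0}]' && python3 -m handwheel '[{"tx":-11,"ty":32,"tz":0,"roll":0},{"tx":-11,"ty":32,"tz":0,"roll":0},{"tx":-8.8,"ty":31.7,"tz":0,"roll":0},{"tx":0,"ty":0,"tz":10,"roll":-0.1},{"tx":0,"ty":0,"tz":15,"roll":-0.1},{"tx":0,"ty":0,"tz":20,"roll":-0.103},{"tx":0,"ty":0,"tz":20,"roll":0},{"tx":0,"ty":0,"tz":15,"roll":0},{"tx":0,"ty":0,"tz":4,"roll":0},{"tx":0,"ty":0,"tz":0,"roll":0},{"tx":0,"ty":0,"tz":0,"roll":0}]' ;python3 -c "
from h import *
go(480.3,-352.3,65,0.418+np.pi/2)
im,d=optics.get_image('top'); cv2.imwrite('pics/t1.png',im[100:400,240:640,::-1])
im,d=optics.get_image('scene'); s=im[200:480,60:460,::-1];cv2.imwrite('pics/s1.png',np.vstack([cv2.imread('pics/t1.png'),s]))"
```

```text
t: 4.85
tool_pos: [0.4966, -0.2542, 0.2088]
tool_rot: [-3.133, -0.18, 0.007]
contact_force: [1.3, -0.1, -1.7]
opening: 0.0637
grip_force: 45.9
t: 5.77
tool_pos: [0.4787, -0.3517, 0.1272]
tool_rot: [-3.072, -0.651, 0.002]
contact_force: [-0.0, -0.6, -1.4]
opening: 0.0637
grip_force: 45.9
t 5.77 shift tool mm [ 1.3  1.3 62.2] roll -0.0 q6 0.39 yaw -1.153 tilt [-0.002  0.001 -1.   ] F [-0.  -0.6 -1.4] open 0.0637
```

View pics/s1.png

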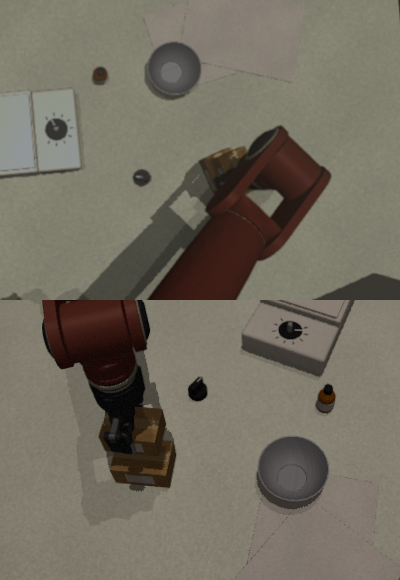

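The picture shows the carton held over the base carton and aligned with it (at about (130,430) and (143,465) in the lower half). Bystanders untouched, so I lower it.

```bash
python3 -m handwheel '[{"tx":1.3,"ty":1.3,"tz":12,"roll":0},{"tx":0,"ty":0,"tz":18,"roll":0},{"tx":0,"ty":0,"tz":14,"roll":0},{"tx":0,"ty":0,"tz":8,"roll":0},{"tx":0,"ty":0,"tz":5,"roll":0},{"tx":0,"ty":0,"tz":2.5,"roll":0},{"tx":0,"ty":0,"tz":0,"roll":0},{"tx":0,"ty":0,"tz":0,"roll":0}]'; python3 -m handwheel '[{"tx":0,"ty":0,"tz":1.5,"roll":0},{"tx":0,"ty":0,"tz":0,"roll":0}]'
```

```text
t: 6.53
tool_pos: [0.4813, -0.3533, 0.0694]
tool_rot: [3.072, 0.651, 0.001]
contact_force: [-0.5, -0.1, -2.4]
opening: 0.0637
grip_force: 46.1
t: 6.7
tool_pos: [0.4813, -0.3532, 0.068]
tool_rot: [3.072, 0.651, 0.001]
contact_force: [-0.6, -0.4, -3.3]
opening: 0.0636
grip_force: 46.1
```

```bash
python3 -m handwheel '[{"tx":0,"ty":0,"tz":1.5,"roll":0},{"tx":0,"ty":0,"tz":0,"roll":0}]';python3 -m handwheel '[{"tx":0,"ty":0,"tz":1.5,"roll":0},{"tx":0,"ty":0,"tz":0,"roll":0}]'; python3 -m handwheel '[{"tx":0,"ty":0,"tz":1.2,"roll":0},{"tx":0,"ty":0,"tz":0,"roll":0}]'
```

```text
t: 6.87
tool_pos: [0.4809, -0.3529, 0.0659]
tool_rot: [3.073, 0.652, 0.0]
contact_force: [-0.4, 0.4, -2.7]
opening: 0.0635
grip_force: 46.1
t: 7.03
tool_pos: [0.4811, -0.3531, 0.0649]
tool_rot: [3.073, 0.651, 0.001]
contact_force: [-1.6, -0.3, 0.7]
opening: 0.0633
grip_force: 46.1
t: 7.2
tool_pos: [0.4811, -0.3532, 0.0648]
tool_rot: [-3.073, -0.652, 0.0]
contact_force: [-3.4, 2.1, 7.4]
opening: 0.0636
grip_force: 46.9
```

```bash
python3 -m handwheel '[{"tx":0,"ty":0,"tz":-0.5,"roll":0},{"tx":0,"ty":0,"tz":0,"roll":0},{"tx":0,"ty":0,"tz":0,"roll":0},{"tx":0,"ty":0,"tz":0,"roll":0},{"tx":0,"ty":0,"tz":0,"roll":0},{"tx":0,"ty":0,"tz":-10,"roll":0},{"tx":0,"ty":0,"tz":-35,"roll":0},{"tx":0,"ty":0,"tz":-40,"roll":0},{"tx":0,"ty":0,"tz":-40,"roll":0},{"tx":0,"ty":0,"tz":-20,"roll":0},{"tx":0,"ty":0,"tz":0,"roll":0}]' 85; python3 -c "
from h import *
go(543.1,220.5,208,0.008+np.pi/2)"
```

```text
t: 8.12
tool_pos: [0.4836, -0.3554, 0.2174]
tool_rot: [3.063, 0.649, 0.012]
contact_force: [-0.0, -0.9, 0.5]
opening: 0.0847
grip_force: 0.0
t 8.12 shift tool mm [ 288.1 -502.3    4.7] roll 0.41 q6 0.4 yaw -1.153 tilt [ 0.01  -0.009 -1.   ] F [-0.  -0.9  0.5] open 0.0847
```

```bash
python3 -m handwheel '[{"tx":8,"ty":-14,"tz":0,"roll":0},{"tx":18,"ty":-31,"tz":0,"roll":0},{"tx":18,"ty":-31,"tz":0,"roll":0},{"tx":18,"ty":-31,"tz":0,"roll":0},{"tx":18,"ty":-31,"tz":0,"roll":0},{"tx":18,"ty":-31,"tz":0,"roll":0},{"tx":18,"ty":-31,"tz":0,"roll":0},{"tx":18,"ty":-31,"tz":0,"roll":0},{"tx":18,"ty":-31,"tz":0,"roll":0},{"tx":18,"ty":-31,"tz":0,"roll":0},{"tx":18,"ty":-31,"tz":0,"roll":0},{"tx":18,"ty":-31,"tz":0,"roll":0}]' && python3 -m handwheel '[{"tx":18,"ty":-31,"tz":0,"roll":0},{"tx":18,"ty":-31,"tz":0,"roll":0},{"tx":18,"ty":-31,"tz":0,"roll":0},{"tx":18,"ty":-31,"tz":0,"roll":0},{"tx":10,"ty":-23,"tz":0,"roll":0},{"tx":0,"ty":0,"tz":0,"roll":0.1},{"tx":0,"ty":0,"tz":0,"roll":0.1},{"tx":0,"ty":0,"tz":0,"roll":0.1},{"tx":0,"ty":0,"tz":0,"roll":0.11},{"tx":0,"ty":0,"tz":0,"roll":0},{"tx":0,"ty":0,"tz":0,"roll":0}]'; python3 -c "
from h import *
im,d=optics.get_image('top'); c=(480,-353)
print(carton('top',im,d,(.480,-.353),.105,.07),carton('top',im,d,(.480,-.353),.055,.08))
print(carton('top',im,d,(.5431,.2205),.125,.05))
im,d=optics.get_image('scene');print(carton('scene',im,d,(.480,-.353),.105,.07))
go(543.1,220.5,94,0.008+np.pi/2)"
```

```text
t: 9.12
tool_pos: [0.5234, 0.0577, 0.2067]
tool_rot: [-3.072, -0.652, 0.005]
contact_force: [0.2, -0.1, -0.2]
opening: 0.0849
grip_force: 0.0
t: 10.03
tool_pos: [0.5391, 0.223, 0.207]
tool_rot: [3.141, 0.017, -0.004]
contact_force: [-0.9, 0.7, 0.7]
opening: 0.0848
grip_force: 0.0
(array([ 480.6, -351.4]), array([66.9, 95.9]), 0.414, 1242, 0.1045) (array([ 465.1, -323.8]), array([  9.9, 103.1]), 0.403, 145, 0.0539)
(array([543.1, 211.5]), array([28.6, 70.3]), 0.024, 182, 0.1244)
(array([ 482.7, -356.3]), array([69.1, 97.1]), 0.411, 1910, 0.1052)
t 10.13 shift tool mm [  3.6   2.4 113.7] roll 0.002 q6 1.82 yaw -1.561 tilt [-0.002 -0.    -1.   ] F [ 0.3 -0.3 -0.2] open 0.0849
```

```bash
python3 -m handwheel '[{"tx":3.6,"ty":2.4,"tz":15,"roll":0},{"tx":0,"ty":0,"tz":30,"roll":0},{"tx":0,"ty":0,"tz":30,"roll":0},{"tx":0,"ty":0,"tz":20,"roll":0},{"tx":0,"ty":0,"tz":12,"roll":0},{"tx":0,"ty":0,"tz":6,"roll":0},{"tx":0,"ty":0,"tz":0,"roll":0}]' && python3 -m handwheel '[{"tx":0,"ty":0,"tz":0,"roll":0},{"tx":0,"ty":0,"tz":0,"roll":0},{"tx":0,"ty":0,"tz":0,"roll":0},{"tx":0,"ty":0,"tz":0,"roll":0},{"tx":0,"ty":0,"tz":0,"roll":0},{"tx":0,"ty":0,"tz":0,"roll":0},{"tx":0,"ty":0,"tz":0,"roll":0}]' 35 30 && python3 -m handwheel '[{"tx":0,"ty":0,"tz":-10,"roll":0},{"tx":0,"ty":0,"tz":-20,"roll":0},{"tx":0,"ty":0,"tz":-30,"roll":0},{"tx":0,"ty":0,"tz":-35,"roll":0},{"tx":0,"ty":0,"tz":-30,"roll":0},{"tx":0,"ty":0,"tz":0,"roll":0},{"tx":0,"ty":0,"tz":0,"roll":0}]';python3 -c "
from h import *
go(480.6,-351.4,210,0.414+np.pi/2)"
```

```text
t: 10.72
tool_pos: [0.5433, 0.2202, 0.0943]
tool_rot: [3.141, 0.013, -0.004]
contact_force: [-0.3, 0.5, 0.1]
opening: 0.085
grip_force: 0.0
t: 11.3
tool_pos: [0.5455, 0.2209, 0.0978]
tool_rot: [-3.14, -0.012, -0.006]
contact_force: [0.1, 0.3, 6.8]
opening: 0.0495
grip_force: 32.9
t: 11.88
tool_pos: [0.5451, 0.2206, 0.2236]
tool_rot: [-3.141, -0.012, -0.007]
contact_force: [-1.0, 0.1, -1.9]
opening: 0.0495
grip_force: 32.2
t 11.88 shift tool mm [-69.1 571.5  12.7] roll -0.406 q6 1.82 yaw -1.563 tilt [ 0.005  0.001 -1.   ] F [-1.   0.1 -1.9] open 0.0495
```

```bash
python3 -m handwheel '[{"tx":-2,"ty":14,"tz":0,"roll":0},{"tx":-4,"ty":33,"tz":0,"roll":0},{"tx":-4,"ty":33,"tz":0,"roll":0},{"tx":-4,"ty":33,"tz":0,"roll":0},{"tx":-4,"ty":33,"tz":0,"roll":0},{"tx":-4,"ty":33,"tz":0,"roll":0},{"tx":-4,"ty":33,"tz":0,"roll":0},{"tx":-4,"ty":33,"tz":0,"roll":0},{"tx":-4,"ty":33,"tz":0,"roll":0},{"tx":-4,"ty":33,"tz":0,"roll":0},{"tx":-4,"ty":33,"tz":0,"roll":0},{"tx":-4,"ty":33,"tz":0,"roll":0}]' && python3 -m handwheel '[{"tx":-4,"ty":33,"tz":0,"roll":0},{"tx":-4,"ty":33,"tz":0,"roll":0},{"tx":-4,"ty":33,"tz":0,"roll":0},{"tx":-4,"ty":33,"tz":0,"roll":0},{"tx":-4,"ty":33,"tz":0,"roll":0},{"tx":-1.7,"ty":28.9,"tz":0,"roll":0},{"tx":0,"ty":0,"tz":0,"roll":-0.1},{"tx":0,"ty":0,"tz":10,"roll":-0.1},{"tx":0,"ty":0,"tz":20,"roll":-0.1},{"tx":0,"ty":0,"tz":20,"roll":-0.106},{"tx":0,"ty":0,"tz":10,"roll":0},{"tx":0,"ty":0,"tz":0,"roll":0}]' ;python3 -c "
from h import *
go(482,-350.8,124,0.414+np.pi/2)"
```

```text
t: 12.88
tool_pos: [0.4987, -0.1584, 0.2179]
tool_rot: [-3.14, -0.012, 0.007]
contact_force: [-0.1, -0.0, -0.9]
opening: 0.0494
grip_force: 32.1
t: 13.88
tool_pos: [0.4778, -0.349, 0.1549]
tool_rot: [-3.068, -0.639, 0.009]
contact_force: [-0.6, -0.0, -1.4]
opening: 0.0495
grip_force: 32.2
t 13.88 shift tool mm [ 3.3  3.6 30.9] roll -0.003 q6 0.4 yaw -1.16 tilt [-0.007  0.007 -1.   ] F [-0.6 -0.  -1.4] open 0.0495
```

```bash
python3 -m handwheel '[{"tx":2.5,"ty":2.5,"tz":10,"roll":0},{"tx":0,"ty":0,"tz":10,"roll":0},{"tx":0,"ty":0,"tz":6,"roll":0},{"tx":0,"ty":0,"tz":3,"roll":0},{"tx":0,"ty":0,"tz":0,"roll":0},{"tx":0,"ty":0,"tz":0,"roll":0}]';python3 -c "
from h import *
go(482,-350.8,118,0.414+np.pi/2)"
```

```text
t: 14.38
tool_pos: [0.4842, -0.3523, 0.1318]
tool_rot: [3.074, 0.645, 0.0]
contact_force: [-0.2, -0.0, -1.6]
opening: 0.0497
grip_force: 32.2
t 14.38 shift tool mm [-1.4 -2.3 13.8] roll -0.0 q6 0.4 yaw -1.157 tilt [ 0. -0. -1.] F [-0.2 -0.  -1.6] open 0.0497
```

```bash
python3 -m handwheel '[{"tx":-1.4,"ty":-2.3,"tz":6,"roll":0},{"tx":0,"ty":0,"tz":5,"roll":0},{"tx":0,"ty":0,"tz":1,"roll":0},{"tx":0,"ty":0,"tz":0,"roll":0},{"tx":0,"ty":0,"tz":0,"roll":0}]'; python3 -m handwheel '[{"tx":0,"ty":0,"tz":1.5,"roll":0},{"tx":0,"ty":0,"tz":0,"roll":0}]'; python3 -m handwheel '[{"tx":0,"ty":0,"tz":1,"roll":0},{"tx":0,"ty":0,"tz":0,"roll":0}]'
```

```text
t: 14.8
tool_pos: [0.4819, -0.3507, 0.1194]
tool_rot: [-3.074, -0.645, 0.0]
contact_force: [0.3, 1.2, -1.0]
opening: 0.0493
grip_force: 32.2
t: 14.97
tool_pos: [0.482, -0.3508, 0.1181]
tool_rot: [3.075, 0.645, 0.0]
contact_force: [-0.9, -0.7, -1.5]
opening: 0.0494
grip_force: 32.2
t: 15.13
tool_pos: [0.482, -0.3509, 0.1178]
tool_rot: [3.074, 0.645, 0.0]
contact_force: [-1.4, 0.3, 3.1]
opening: 0.0496
grip_force: 32.5
```

Contact. I open and rise, then check the stack.

```bash
python3 -m handwheel '[{"tx":0,"ty":0,"tz":0,"roll":0},{"tx":0,"ty":0,"tz":0,"roll":0},{"tx":0,"ty":0,"tz":0,"roll":0},{"tx":0,"ty":0,"tz":0,"roll":0},{"tx":0,"ty":0,"tz":0,"roll":0},{"tx":0,"ty":0,"tz":-10,"roll":0},{"tx":0,"ty":0,"tz":-30,"roll":0},{"tx":0,"ty":0,"tz":-40,"roll":0},{"tx":0,"ty":0,"tz":-20,"roll":0},{"tx":0,"ty":0,"tz":0,"roll":0}]' 85; python3 -c "
from h import *
go(468.8,-162,120,1.45+np.pi/2)"
```

```text
t: 15.97
tool_pos: [0.4845, -0.3531, 0.2255]
tool_rot: [3.065, 0.643, 0.011]
contact_force: [1.4, -0.7, 0.4]
opening: 0.0851
grip_force: 0.0
t 15.97 shift tool mm [  62.  -182.5  103.7] roll -1.036 q6 0.4 yaw -1.157 tilt [ 0.009 -0.009 -1.   ] F [ 1.4 -0.7  0.4] open 0.0851
```

```bash
python3 -m handwheel '[{"tx":5,"ty":-15,"tz":0,"roll":0},{"tx":11,"ty":-32,"tz":0,"roll":0},{"tx":12,"ty":-35,"tz":0,"roll":0},{"tx":12,"ty":-35,"tz":0,"roll":0},{"tx":12,"ty":-35,"tz":0,"roll":0},{"tx":10,"ty":-30.5,"tz":0,"roll":0},{"tx":0,"ty":0,"tz":10,"roll":-0.116},{"tx":0,"ty":0,"tz":15,"roll":-0.115},{"tx":0,"ty":0,"tz":15,"roll":-0.115},{"tx":0,"ty":0,"tz":15,"roll":-0.115},{"tx":0,"ty":0,"tz":15,"roll":-0.115},{"tx":0,"ty":0,"tz":15,"roll":-0.115}]' 40 && python3 -m handwheel '[{"tx":0,"ty":0,"tz":10,"roll":-0.115},{"tx":0,"ty":0,"tz":9,"roll":-0.115},{"tx":0,"ty":0,"tz":0,"roll":-0.115},{"tx":0,"ty":0,"tz":0,"roll":0},{"tx":0,"ty":0,"tz":0,"roll":0}]' ;python3 -c "
from h import *
im,d=optics.get_image('top')
print(carton('top',im,d,(.480,-.353),.145,.055),carton('top',im,d,(.480,-.353),.105,.07),carton('top',im,d,(.480,-.353),.055,.08))
a=im[200:320,360:520,::-1]
im,d=optics.get_image('scene');print(carton('scene',im,d,(.480,-.353),.145,.055))
b=im[250:400,140:340,::-1]
cv2.imwrite('pics/s2.png',np.vstack([cv2.resize(a,(400,300)),cv2.resize(b,(400,300))]))
go(468.8,-162,22,1.45+np.pi/2)"
```

```text
t: 16.97
tool_pos: [0.464, -0.1574, 0.13]
tool_rot: [-2.667, -1.655, 0.002]
contact_force: [0.3, 0.1, 1.2]
opening: 0.0403
grip_force: 0.0
t: 17.38
tool_pos: [0.4645, -0.1579, 0.1122]
tool_rot: [-2.353, -2.079, 0.001]
contact_force: [0.1, 0.4, 0.9]
opening: 0.0397
grip_force: 0.0
(array([ 481. , -349.9]), array([52.5, 75.9]), 0.388, 823, 0.1444) (array([ 480.2, -350.8]), array([64. , 96.3]), 0.391, 331, 0.1043) (array([ 465.1, -323.8]), array([  9.9, 103.1]), 0.403, 111, 0.0537)
(array([ 483.3, -353.9]), array([54.7, 78. ]), 0.397, 1265, 0.1452)
t 17.48 shift tool mm [-3.2  4.1 91.1] roll -0.002 q6 -0.36 yaw -0.123 tilt [-0.  0. -1.] F [-0.4 -0.2  0.4] open 0.0401
```

View pics/s2.png

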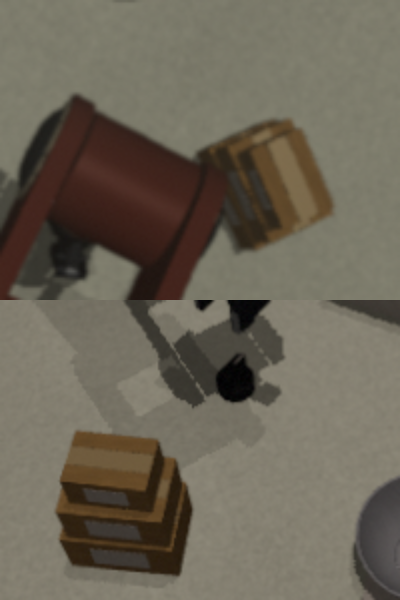

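The stack is square: the three cartons lie concentrically in both views, the knob at (235,380) in the lower half stands between the fingers. Now I descend to it.

```bash
python3 -m handwheel '[{"tx":-3.2,"ty":4.1,"tz":10,"roll":0},{"tx":0,"ty":0,"tz":25,"roll":0},{"tx":0,"ty":0,"tz":25,"roll":0},{"tx":0,"ty":0,"tz":15,"roll":0},{"tx":0,"ty":0,"tz":10,"roll":0},{"tx":0,"ty":0,"tz":5,"roll":0},{"tx":0,"ty":0,"tz":0,"roll":0},{"tx":0,"ty":0,"tz":0,"roll":0}]' 40 && python3 -m handwheel '[{"tx":0,"ty":0,"tz":0,"roll":0},{"tx":0,"ty":0,"tz":0,"roll":0},{"tx":0,"ty":0,"tz":0,"roll":0},{"tx":0,"ty":0,"tz":0,"roll":0},{"tx":0,"ty":0,"tz":0,"roll":0},{"tx":0,"ty":0,"tz":0,"roll":0}]' 5 60;python3 -c "
from h import *
go(468.8,-162,120,1.45+np.pi/2)"
```

```text
t: 18.15
tool_pos: [0.4696, -0.1627, 0.0237]
tool_rot: [2.351, 2.082, 0.001]
contact_force: [0.2, -0.6, 0.5]
opening: 0.0402
grip_force: 0.0
t: 18.65
tool_pos: [0.4701, -0.163, 0.0246]
tool_rot: [2.35, 2.081, 0.002]
contact_force: [-1.0, -0.1, 6.5]
opening: 0.0125
grip_force: 61.4
t 18.65 shift tool mm [  0.7  -1.2 -95.4] roll -0.0 q6 -0.36 yaw -0.121 tilt [ 0.002 -0.001 -1.   ] F [-1.  -0.1  6.5] open 0.0125
```

The opening of 12.5 mm and TCP at 24.6 mm mean the grip is high on the bar, so I regrasp 5 mm lower.

```bash
python3 -m handwheel '[{"tx":0,"ty":0,"tz":0,"roll":0},{"tx":0,"ty":0,"tz":0,"roll":0},{"tx":0,"ty":0,"tz":0,"roll":0},{"tx":0,"ty":0,"tz":3,"roll":0},{"tx":0,"ty":0,"tz":2,"roll":0},{"tx":0,"ty":0,"tz":0,"roll":0},{"tx":0,"ty":0,"tz":0,"roll":0}]' 26 && python3 -m handwheel '[{"tx":0,"ty":0,"tz":0,"roll":0},{"tx":0,"ty":0,"tz":0,"roll":0},{"tx":0,"ty":0,"tz":0,"roll":0},{"tx":0,"ty":0,"tz":0,"roll":0},{"tx":0,"ty":0,"tz":0,"roll":0},{"tx":0,"ty":0,"tz":0,"roll":0}]' 5 60
```

```text
t: 19.23
tool_pos: [0.4686, -0.1622, 0.0176]
tool_rot: [-2.351, -2.082, 0.001]
contact_force: [-0.5, 0.1, -0.4]
opening: 0.026
grip_force: 0.0
t: 19.73
tool_pos: [0.469, -0.1624, 0.0182]
tool_rot: [2.352, 2.083, 0.0]
contact_force: [-0.2, -0.4, -0.2]
opening: 0.0128
grip_force: 61.5
```

```bash
python3 -m handwheel '[{"tx":0,"ty":0,"tz":-10,"roll":0},{"tx":0,"ty":0,"tz":-30,"roll":0},{"tx":0,"ty":0,"tz":-35,"roll":0},{"tx":0,"ty":0,"tz":-30,"roll":0},{"tx":0,"ty":0,"tz":-15,"roll":0},{"tx":0,"ty":0,"tz":0,"roll":0},{"tx":0,"ty":0,"tz":0,"roll":0}]';python3 -c "
from h import *
go(578.2,40.3,125,0.49+np.pi/2)"
```

```text
t: 20.32
tool_pos: [0.4695, -0.1626, 0.1392]
tool_rot: [2.35, 2.082, 0.001]
contact_force: [-0.3, 0.2, -0.4]
opening: 0.0129
grip_force: 61.4
t 20.32 shift tool mm [214.6  83.4  14.3] roll 0.96 q6 -0.36 yaw -0.121 tilt [ 0.002 -0.001 -1.   ] F [-0.3  0.2 -0.4] open 0.0129
```

```bash
python3 -m handwheel '[{"tx":14.6,"ty":5.4,"tz":0,"roll":0},{"tx":35,"ty":13,"tz":0,"roll":0},{"tx":35,"ty":13,"tz":0,"roll":0},{"tx":35,"ty":13,"tz":0,"roll":0},{"tx":35,"ty":13,"tz":0,"roll":0},{"tx":35,"ty":13,"tz":0,"roll":0},{"tx":25,"ty":13,"tz":0,"roll":0},{"tx":0,"ty":0,"tz":0,"roll":0.12},{"tx":0,"ty":0,"tz":0,"roll":0.12},{"tx":0,"ty":0,"tz":0,"roll":0.12},{"tx":0,"ty":0,"tz":0,"roll":0.12},{"tx":0,"ty":0,"tz":0,"roll":0.12}]' && python3 -m handwheel '[{"tx":0,"ty":0,"tz":0,"roll":0.12},{"tx":0,"ty":0,"tz":0,"roll":0.12},{"tx":0,"ty":0,"tz":5,"roll":0.12},{"tx":0,"ty":0,"tz":5,"roll":0},{"tx":0,"ty":0,"tz":0,"roll":0},{"tx":0,"ty":0,"tz":0,"roll":0}]';python3 -c "
from h import *
im,d=optics.get_image('scene');u,v=proj('scene',[.5782,.0403,.09])[0].astype(int)
a=im[v-50:v+50,u-65:u+65,::-1];print(u,v)
np.savez('s3.npz',im=im)
im,d=optics.get_image('top');u,v=proj('top',[.5782,.0403,.09])[0].astype(int)
b=im[v-50:v+50,u-65:u+65,::-1]
cv2.imwrite('pics/s3.png',np.vstack([cv2.resize(cv2.convertScaleAbs(x,alpha=1.8),(520,300 if i else 400)[:2] if 0 else (390,300),interpolation=cv2.INTER_CUBIC) for i,x in enumerate((a,b))]))
go(578.2,40.3,110,0.49+np.pi/2)"
```

```text
t: 21.32
tool_pos: [0.5759, 0.0409, 0.1349]
tool_rot: [-2.864, -1.286, 0.007]
contact_force: [0.1, -0.3, -0.9]
opening: 0.0127
grip_force: 61.4
t: 21.82
tool_pos: [0.5763, 0.0406, 0.1259]
tool_rot: [-3.046, -0.765, 0.006]
contact_force: [0.7, -0.3, -0.4]
opening: 0.013
grip_force: 61.4
350 220
t 21.92 shift tool mm [ 0.7  0.7 17.4] roll 0.001 q6 1.02 yaw -1.079 tilt [-0.001  0.    -1.   ] F [0.8 0.1 0.3] open 0.0126
```

View pics/s3.png

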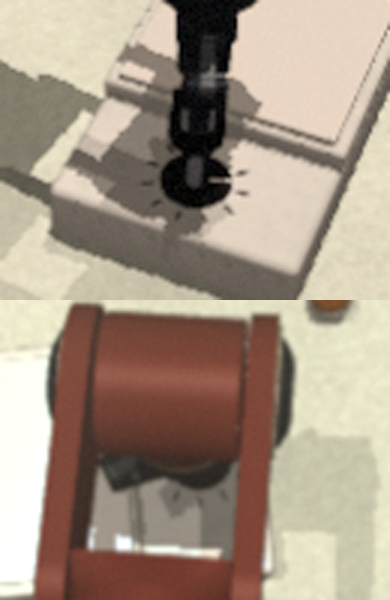

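The scene view shows the hub directly above the shaft (both at about x=196 in the upper picture). Next comes the descent, stepwise.

```bash
python3 -m handwheel '[{"tx":0.7,"ty":0.7,"tz":10,"roll":0},{"tx":0,"ty":0,"tz":8,"roll":0},{"tx":0,"ty":0,"tz":4,"roll":0},{"tx":0,"ty":0,"tz":0,"roll":0},{"tx":0,"ty":0,"tz":0,"roll":0}]';python3 -m handwheel '[{"tx":0,"ty":0,"tz":2,"roll":0},{"tx":0,"ty":0,"tz":2,"roll":0},{"tx":0,"ty":0,"tz":0,"roll":0}]';python3 -m handwheel '[{"tx":0,"ty":0,"tz":2,"roll":0},{"tx":0,"ty":0,"tz":0,"roll":0},{"tx":0,"ty":0,"tz":0,"roll":0}]';python3 -c "
from h import *
go(578.2,40.3,82,0.49+np.pi/2);print(ctrl.get_obs()['wrist_torque'])"
```

```text
t: 22.33
tool_pos: [0.5781, 0.0403, 0.1053]
tool_rot: [-3.047, -0.762, 0.002]
contact_force: [0.2, -0.5, -1.1]
opening: 0.0128
grip_force: 61.4
t: 22.58
tool_pos: [0.5786, 0.0403, 0.1019]
tool_rot: [-3.048, -0.762, 0.0]
contact_force: [-0.4, -0.2, 0.0]
opening: 0.0125
grip_force: 61.4
t: 22.83
tool_pos: [0.5786, 0.0403, 0.1]
tool_rot: [-3.048, -0.762, 0.0]
contact_force: [-0.6, -0.1, 0.0]
opening: 0.0131
grip_force: 61.4
t 22.83 shift tool mm [-0.3 -0.2 18. ] roll -0.0 q6 1.02 yaw -1.081 tilt [-0.  0. -1.] F [-0.6 -0.1  0. ] open 0.0131
[-0.07185809 -0.0399467   0.0048805 ]
```

```bash
python3 -m handwheel '[{"tx":-0.3,"ty":-0.2,"tz":1.5,"roll":0},{"tx":0,"ty":0,"tz":0,"roll":0}]';python3 -m handwheel '[{"tx":0,"ty":0,"tz":1.5,"roll":0},{"tx":0,"ty":0,"tz":0,"roll":0}]';python3 -m handwheel '[{"tx":0,"ty":0,"tz":1,"roll":0},{"tx":0,"ty":0,"tz":0,"roll":0}]'
```

```text
t: 23.0
tool_pos: [0.5781, 0.0404, 0.0984]
tool_rot: [-3.048, -0.762, 0.0]
contact_force: [0.3, -0.2, -0.8]
opening: 0.0127
grip_force: 61.4
t: 23.17
tool_pos: [0.5781, 0.0403, 0.0968]
tool_rot: [-3.048, -0.762, 0.001]
contact_force: [-0.7, 0.1, -0.8]
opening: 0.0127
grip_force: 61.4
t: 23.33
tool_pos: [0.5782, 0.0403, 0.0959]
tool_rot: [-3.048, -0.762, 0.0]
contact_force: [-0.2, 1.8, -0.7]
opening: 0.0126
grip_force: 61.4
```

```bash
for i in 1 ; do python3 -m handwheel '[{"tx":0,"ty":0,"tz":1.5,"roll":0},{"tx":0,"ty":0,"tz":0,"roll":0}]';python3 -m handwheel '[{"tx":0,"ty":0,"tz":1.5,"roll":0},{"tx":0,"ty":0,"tz":0,"roll":0}]';python3 -m handwheel '[{"tx":0,"ty":0,"tz":2,"roll":0},{"tx":0,"ty":0,"tz":0,"roll":0}]'; done; python3 -c "
from h import *
print(ctrl.get_obs()['wrist_torque'])"
```

```text
t: 23.5
tool_pos: [0.5781, 0.0403, 0.0943]
tool_rot: [-3.048, -0.762, 0.001]
contact_force: [0.0, 0.5, -0.8]
opening: 0.013
grip_force: 61.4
t: 23.67
tool_pos: [0.5781, 0.0403, 0.0928]
tool_rot: [-3.048, -0.762, 0.001]
contact_force: [-1.2, 0.3, -2.0]
opening: 0.0127
grip_force: 61.4
t: 23.83
tool_pos: [0.578, 0.0403, 0.0907]
tool_rot: [-3.048, -0.762, 0.001]
contact_force: [0.5, 0.7, -0.5]
opening: 0.0126
grip_force: 61.4
[0.04877387 0.00188646 0.01331272]
```

```bash
python3 -m handwheel '[{"tx":0,"ty":0,"tz":2,"roll":0},{"tx":0,"ty":0,"tz":2,"roll":0},{"tx":0,"ty":0,"tz":0,"roll":0}]';python3 -m handwheel '[{"tx":0,"ty":0,"tz":1.5,"roll":0},{"tx":0,"ty":0,"tz":0,"roll":0},{"tx":0,"ty":0,"tz":0,"roll":0}]';python3 -m handwheel '[{"tx":0,"ty":0,"tz":2,"roll":0},{"tx":0,"ty":0,"tz":0,"roll":0}]';python3 -m handwheel '[{"tx":0,"ty":0,"tz":2,"roll":0},{"tx":0,"ty":0,"tz":0,"roll":0}]'
```

```text
t: 24.08
tool_pos: [0.5779, 0.0403, 0.0865]
tool_rot: [-3.048, -0.762, 0.001]
contact_force: [-0.8, -0.5, -0.6]
opening: 0.0123
grip_force: 61.4
t: 24.33
tool_pos: [0.5785, 0.0403, 0.0861]
tool_rot: [3.048, 0.762, 0.001]
contact_force: [-1.3, 0.6, 4.5]
opening: 0.0125
grip_force: 61.9
t: 24.5
tool_pos: [0.5785, 0.0403, 0.0843]
tool_rot: [3.048, 0.762, 0.001]
contact_force: [-2.5, 0.5, 6.4]
opening: 0.0126
grip_force: 62.2
t: 24.67
tool_pos: [0.5787, 0.0403, 0.0826]
tool_rot: [3.048, 0.762, 0.001]
contact_force: [-3.4, 0.0, 7.4]
opening: 0.0127
grip_force: 62.3
```

Home at 86 mm, and the spring force is rising. I press on to the stop.

```bash
python3 -m handwheel '[{"tx":0,"ty":0,"tz":1.5,"roll":0},{"tx":0,"ty":0,"tz":0,"roll":0}]';python3 -m handwheel '[{"tx":0,"ty":0,"tz":1.5,"roll":0},{"tx":0,"ty":0,"tz":0,"roll":0}]';python3 -m handwheel '[{"tx":0,"ty":0,"tz":1.5,"roll":0},{"tx":0,"ty":0,"tz":0,"roll":0},{"tx":0,"ty":0,"tz":0,"roll":0},{"tx":0,"ty":0,"tz":0,"roll":0}]'; python3 -c "
from h import *
im,d=optics.get_image('top');print(carton('top',im,d,(.480,-.353),.145,.055),carton('top',im,d,(.480,-.353),.105,.07))
im,d=optics.get_image('scene');cv2.imwrite('pics/s4.png',im[130:400,150:460,::-1])"
```

```text
t: 24.83
tool_pos: [0.5786, 0.0403, 0.0813]
tool_rot: [3.048, 0.762, 0.001]
contact_force: [-3.9, -0.5, 8.1]
opening: 0.0129
grip_force: 62.5
t: 25.0
tool_pos: [0.5787, 0.0403, 0.0801]
tool_rot: [3.048, 0.762, 0.001]
contact_force: [-5.2, -0.1, 9.6]
opening: 0.013
grip_force: 62.8
t: 25.33
tool_pos: [0.5788, 0.0403, 0.0799]
tool_rot: [3.048, 0.762, 0.0]
contact_force: [-7.8, -0.1, 13.8]
opening: 0.013
grip_force: 63.6
(array([ 480.8, -349.6]), array([53. , 75.3]), 0.396, 826, 0.1444) (array([ 482.6, -332.6]), array([ 55.8, 105.5]), -0.061, 310, 0.1044)
```

View pics/s4.png

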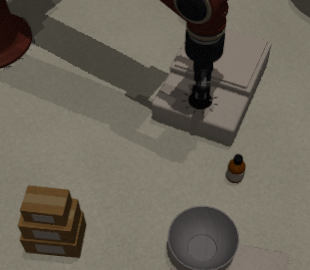

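The stop is reached: the tool no longer sinks and the force has passed 10 N. The stack stands square at about (52,222) and the knob is seated at (202,98).

```bash
python3 -c "
from station import ctrl
print(ctrl.finish_job())"
```

```text
the job is handed in; nothing more can be done
None
```

I handed the job in at about 25 s with the two cartons stacked squarely on the bottom one and the knob home on the shaft, pressed to the stop and still held; the judge's verdict was not returned.

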